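# Close a plaster casting mould

### The arm

A 7-joint arm with a two-finger parallel gripper is mounted at the origin on the work surface. World frame = base frame: x ahead of the robot, y to its left, z up, the work surface at z = 0. Lengths are in m, angles in rad, forces in N, time in s.
With the tool pointing down it reaches from about 0.425 to 0.875 m from the base axis. Payload 4.7 kg.
Tool frame: the origin (TCP) lies on the front face of the gripper's body, between the roots of the fingers; the fingertips stand 70 mm ahead of it and the grasp point (between the pads) lies env.pinch_z ahead of it (env.pinch_z is the distance from the TCP to the grasp point, in m); z points along the fingers, y is the line along which they close (so a half turn about z gives the same grasp; the last joint's range is limited). The gripper opens to 87 mm and grips with 3 to 60 N. Pads are 19 mm wide; open, the fingers measure 117 mm over their backs; the gripper's body (75 mm by 190 mm) begins 51 mm behind the grasp point.
Start: joints at [1.161, 0.321, -0.07, 1.45, 0.023, 1.371, -0.057], TCP at [0.267, -0.593, 0.292] pointing down, gripper open.
Joint ranges: [-2.86, 2.86], [-0.3, 2.09], [-1.38, 1.24], [0.06, 2.45], [-1.56, 4.7], [0.09, 2.05], [-2.69, 2.69]. Speed limits (rad/s): [2.57, 2.57, 3.14, 3.14, 3.14, 3.14, 3.14].

### API

Orientations are given as a unit quaternion [w, x, y, z].
In Python, from bench import env gives the robot as it stands.
- The arm moves only by the tool servo_tool, never from a script. Its argument "moves" is a list of rows, each an object with "dp": the shift along the tool's x, y, z in m, a list of three; "turn": the turn about the tool's z in rad; "claw": the opening, from 0 (shut) to 1 (fully open). A call has 1 to 12 rows; each row shifts and turns the commanded pose from where the row before left it, along the tool's axes as they then stand; what a row does not reach is not made up. A row lasts 1/10 s, in which the tool goes at most 50 mm and 8.59 degrees, less where a joint would pass 70% of its speed; a pose out of reach is approached as far as the arm can. A call is refused whole if a number of a shift passes 0.05 or a number of a turn 0.15, either way. A call with a gripper value outside its range is refused whole. The fingers move at their own pace and stop on an object; "newtons" is the grip in N (left out, the last holds). Time passes only in rows, so rows that do not move let the fingers close. It gives the time, the measured TCP pose, the force, the opening and the grip force at its end, in the units of the state.
- env.sense(): the state, without advancing time (a new reading comes with each control period).
- env.grab_frame(name): name is "scene" or "top"; returns a dict with "frame" (384x512x3 uint8, red, green, blue), "range_z" (384x512 float32, m along the optical axis (not along the pixel's ray), 0 where there is no reading), "fx", "fy", "cx", "cy" (pixels), "world_from_camera" (4x4, takes a point from camera to world coordinates). Camera axes: x right, y down, z forward; pixel columns grow to the right and rows downward; lengths in m; the calibration is good to about 2 mm. A picture is of the moment at which its call begins.
- env.job_done(): hands the job in; it is judged then, once.
The state is a dict: "clock": time; "joint_positions": joint angles; "joint_velocities": joint speeds; "joint_efforts": joint torques, N m; "tool_pos": TCP position; "tool_rot": TCP orientation; "force": force on the tool from outside, world axes, zero at the start; "torque": the same for the moment, N m; "opening": finger opening in m; "grasp_force": force on a finger pad.
Only numpy, scipy, OpenCV 4.12 (cv2) and the standard library are available. Lean on these libraries where they do the work, as an engineer would, in place of code of your own. Each camera call takes 0.05 s, during which the arm holds its last target. There are 200 camera calls.

### The job

Take the upper mould half off the sloping rack by its wooden grip and lower it level and gently over the two locating pins of the lower half, big hole over big pin, until it lies flush all round. Then swing the keeper arm over it until it is fully closed. Leave the vases and cups standing where they are.

Things in the scene. Friction and masses are not known exactly. Their poses are not given: they have to be found in the camera images.
- mould_top: upper mould half: white plaster slab 110 (x) by 180 (y) by 25 mm, about 0.55 kg, with two through holes and, mid-top, a wooden grip bar (28 mm along x, 60 along y, 45 high; its top 70 mm above the underside). Origin: centre of the underside; z normal to the slab, out of the grip side. At the start it lies at 27 degrees on the sloping rack, x pointing up the slope
- grip (a point): point in the middle of the wooden grip bar, 51 mm above the slab's underside, axes as the slab's; pinch the bar across its 28 mm (slab x)
- big_hole (a point): centre of the big hole, 25 mm across, at the underside; slab x -28, y -62 mm
- small_hole (a point): centre of the small hole, 17 mm across, at the underside; slab x +28, y +62 mm
- rack: fixed wooden draining rack, 150 by 210 mm, its surface sloping at 27 degrees down towards the robot side (its -x) with a lip 12 mm high along the low edge, the high edge at 101 mm. Origin: centre of its foot on the table; the slope's middle is 70 mm above it
- fixture: fixed casting fixture: aluminium bed plate 160 (x) by 320 (y) by 12 mm; on it the lower mould half, a white plaster block 110 by 180 by 40 mm with two steel locating pins; at y +130 mm a steel post with the keeper arm. Origin: under the block's centre, on the table; the seated slab's x, y point along the fixture's x, y
- seat (a point): centre of the top face of the lower mould half, 52 mm above the table, where the slab's origin must come; axes as the fixture's
- big_pin (a point): foot of the big locating pin (22 mm diameter) on the lower half's top face, at x -28, y -62 mm of the fixture; the pins stand 22 mm high, the upper 8 mm tapered
- small_pin (a point): foot of the small locating pin (14 mm diameter), at x +28, y +62 mm of the fixture; 22 mm high, the upper 8 mm tapered
- keeper (a joint): angle of the keeper, a flat dark steel arm 22 mm wide, 10 mm thick and 78 mm long that swings level on the post: 0 = fully closed against its stop, the arm pointing along fixture -y over the slab (3 mm above a seated slab); grows to 2.1 as it swings open towards fixture -x. It stays where it is left
- keeper_knob (a point): on the black upright round knob (16 mm diameter, 50 mm high) at the arm's free end, 67 mm from the pivot; the point lies 28 mm above the arm's upper face, 118 mm above the table
- keeper_pivot (a point): the vertical swing axis of the keeper, at the arm's lower face, 80 mm above the table
- vase_a: bystander, behind the casting fixture: dark glazed vase, 70 mm across, 112 mm high; origin at the centre of its foot
- vase_b: bystander, between rack and fixture, nearer the robot: dark glazed vase, 70 mm across, 112 mm high; origin at the centre of its foot
- vase_c: bystander, at the left of the table: dark glazed vase, 70 mm across, 112 mm high; origin at the centre of its foot
- cup_a: bystander, behind the rack: pale straight cup, 68 mm across, 85 mm high; origin at the centre of its foot
- cup_b: bystander, at the back of the table: pale straight cup, 68 mm across, 85 mm high; origin at the centre of its foot
- cup_c: bystander, at the right of the table: pale straight cup, 68 mm across, 85 mm high; origin at the centre of its foot
Mind the look-alikes: they are no part of the job. Leave any blue or purple look-alike of the mould_top alone.

How it is judged:
On the way, in this order (a step that is already met when the one before it is completed fails the run):
1. the upper mould half lies flush over both pins of the lower half (horizontal distance between big_hole and big_pin below 0.004 m and horizontal distance between small_hole and small_pin below 0.004 m and z of mould_top in the frame of seat below 0.0025 m and angle between mould_top's own z axis and vertical below 0.035 rad), for 0.2 s.
2. then the keeper arm is swung fully closed over it (all of step 1 and value of joint keeper below 0.12 rad), for 0.2 s.
At the end, for the whole second after the job is handed in: The upper half rests still and flush on the lower half (underside within 2.5 mm of it, tilt under 2 degrees), each hole within 4 mm of its own pin, and the keeper arm is closed to within 0.12 rad of its stop (all of step 2 and linear speed of mould_top below 0.02 m/s); the robot touches nothing.
It fails at once if the mould half is let fall onto the lower half (faster than 0.3 m/s within 15 mm of its seat) (distance between mould_top and seat below 0.015 m and linear speed of mould_top above 0.3 m/s).
It fails at once if the mould half is dropped or jammed hard on the lower half or its pins (over 70 N) (contact force between mould_top and fixture above 70 N).
It fails at once if a vase or cup is moved over 30 mm or tipped over (distance of any of vase_a, vase_b, vase_c, cup_a, cup_b, cup_c from where it was at the start of the episode above 0.03 m or angle between any of vase_a, vase_b, vase_c, cup_a, cup_b, cup_c's own z axis and vertical above 0.4 rad).
It also fails if it takes over 64 s, if anything falls off the work surface, if the arm or the gripper's body presses on something with over 40 N, if the wrist force passes 120 N, or if a joint passes its speed limit or range.

## Working session

There is one attempt and no reset: what is moved stays moved. The work goes in short steps, Python scripts to look and compute and a tool call to move; the robot and the scene stay as the last step left them, time stands still between calls to the robot, and variables do not carry over. Pictures are saved under pics/ and viewed, at most 10 in all, crops included, and the job is handed in when it is done.

Besides the shell and the picture viewer there is one more tool, called after "Emit:" by a JSON object that holds its "api" and its "payload", one argument or row to a line. servo_tool: Moves the arm, as the interface text tells. Its arguments: {"type":"object","properties":{"moves":{"type":"array","items":{"type":"object","properties":{"dp":{"type":"array","items":{"type":"number"}},"turn":{"type":"number"},"claw":{"type":"number"}}}},"newtons":{"type":"number"}},"required":["moves"]}

```bash
mkdir -p pics; ls; python3 - <<'E'
from bench import env
import numpy as np, cv2
print(env.pinch_z, env.sense())
for n in("scene","top"):
    g=env.grab_frame(n); np.savez(f"pics/{n}0.npz",**g)
    cv2.imwrite(f"pics/{n}0.png",cv2.resize(g["frame"][...,::-1],(800,600)))
    print(n,g["fx"],g["fy"],g["cx"],g["cy"],g["world_from_camera"])
E
```

```text
pics
0.051 {'clock': 0.0, 'joint_positions': array([ 1.16109172,  0.32182232, -0.07009359,  1.45169483,  0.02263141,
        1.37080735, -0.05692049]), 'joint_velocities': array([ 1.69106859e-03,  7.55746891e-04,  1.80763647e-04,  6.13699379e-04,
       -5.17174756e-04, -6.42598542e-05, -7.04157795e-05]), 'joint_efforts': array([-1.37132411e-04, -4.91295326e+01, -4.04005805e-01, -3.12535429e+01,
       -6.38553291e-02,  4.36813734e-02,  1.99695760e-04]), 'tool_pos': array([ 0.2670794 , -0.59212067,  0.29115196]), 'tool_rot': array([-9.35058851e-04,  9.77629479e-01,  2.10332250e-01, -2.66688090e-04]), 'force': array([-0.2729096 ,  0.16622484, -0.10615117]), 'torque': array([-0.01708423,  0.03144393,  0.00257075]), 'grasp_force': 0.0, 'opening': 0.08702733283333505}
scene 398.3603831598747 398.3603831598747 257.65655030002245 190.67712643231073 [[-0.50281278  0.50266162 -0.70321448  1.47429122]
 [ 0.86435748  0.2999968  -0.40359394  0.55723583]
 [ 0.00809091 -0.81076089 -0.58532156  0.86896831]
 [ 0.          0.          0.          1.        ]]
top 422.01590833235895 422.01590833235895 259.325055376069 194.33624203648816 [[-0.02974765 -0.99114453  0.12941251  0.32220416]
 [-0.99938914  0.03186806  0.01434466  0.00585049]
 [-0.01834176 -0.12890674 -0.99148708  1.5677107 ]
 [ 0.          0.          0.          1.        ]]
```

View pics/scene0.png

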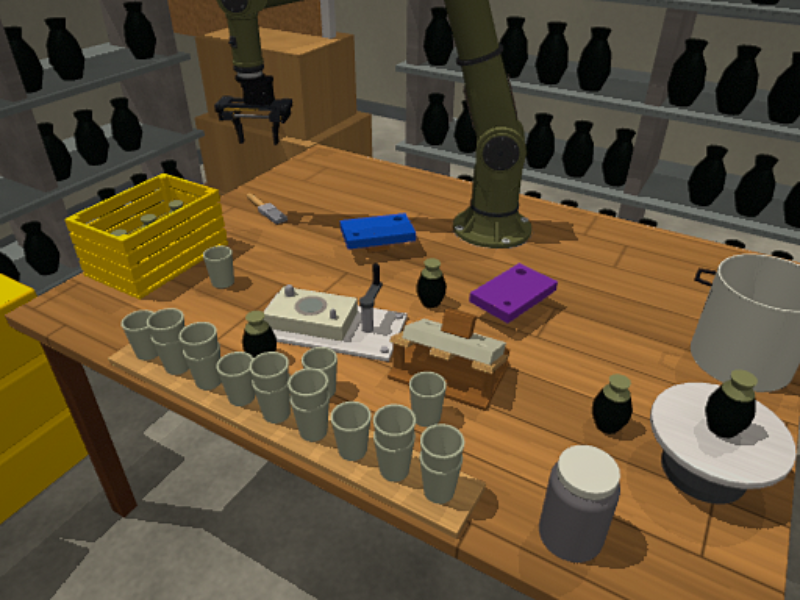

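View pics/top0.png

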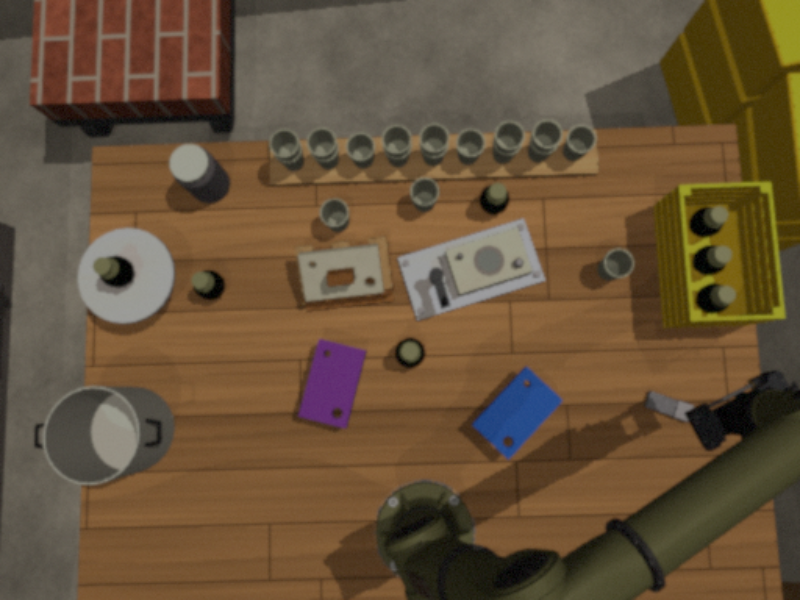

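The scene picture shows the white slab with the wooden grip on the rack at (455,340) and the fixture with keeper at (335,320). The top picture shows the slab at (343,272) and the fixture at (470,270). Candidates for mould_top in the top view are the white slab with grip (343,272), purple (333,385) and blue (517,412). The white one with a wooden grip on the rack fits the description, and I'll confirm it in an enlarged crop.

```bash
python3 - <<'E'
import numpy as np, cv2
t=np.load("pics/top0.npz")["frame"][130:215,180:360,::-1]; s=np.load("pics/scene0.npz")["frame"][160:265,160:340,::-1]
a=cv2.resize(t,None,fx=4,fy=4,interpolation=cv2.INTER_CUBIC)
b=cv2.resize(s,None,fx=4,fy=4,interpolation=cv2.INTER_CUBIC)
cv2.imwrite("pics/crop1.png",cv2.resize(np.vstack([a,b]),None,fx=.78,fy=.78))
E
cat > h.py <<'E'
import numpy as np
def cloud(g):
    z=g["range_z"]; v,u=np.mgrid[:z.shape[0],:z.shape[1]]
    p=np.stack([(u-g["cx"])/g["fx"]*z,(v-g["cy"])/g["fy"]*z,z,np.ones_like(z)],-1)@g["world_from_camera"].T
    p=p[...,:3].copy(); p[z==0]=np.nan; return p
def pix(g,P):
    c=np.linalg.inv(g["world_from_camera"])@np.append(P,1); return c[0]/c[2]*g["fx"]+g["cx"],c[1]/c[2]*g["fy"]+g["cy"]
def plane(P,iters=5):
    for _ in range(iters):
        c=P.mean(0); n=np.linalg.svd(P-c,full_matrices=False)[2][2]; n=n*np.sign(n[2]); r=(P-c)@n
        P=P[abs(r)<max(2.0*r.std(),.001)]
    return c,n,r.std()
E
python3 - <<'E'
from h import *
for n in("top","scene"):
    g=np.load(f"pics/{n}0.npz"); P=cloud(g); print(n)
    # table height near
    def med(u,v): return np.round(P[v,u],4)
    pts=dict(top=[(222,120),(218,174),(240,174),(312,167),(300,167),(330,200),(281,176),(284,190),(332,170),(292,169)],scene=[(292,207),(215,220),(200,195),(235,210),(240,172)])[n]
    for u,v in pts: print((u,v),med(u,v), g["frame"][v,u])
E
```

```text
top
(222, 120) [ 0.8197  0.1634 -0.0015] [118  84  51]
(218, 174) [0.5853 0.1675 0.1308] [87 55 30]
(240, 174) [0.5894 0.0935 0.0946] [149 143 125]
(312, 167) [ 0.6147 -0.1674  0.0499] [106 108 100]
(300, 167) [ 0.6152 -0.1232  0.0548] [155 154 134]
(330, 200) [ 0.4965 -0.2334  0.0054] [139 101  61]
(281, 176) [ 0.5776 -0.0515  0.0931] [59 58 58]
(284, 190) [ 0.5212 -0.0583  0.1371] [31 29 30]
(332, 170) [ 0.5976 -0.2364  0.0692] [87 83 78]
(292, 169) [ 0.6096 -0.0942  0.0505] [157 156 137]
scene
(292, 207) [0.5943 0.1732 0.12  ] [114  72  30]
(215, 220) [ 0.6589 -0.074   0.009 ] [183 177 168]
(200, 195) [ 0.6154 -0.1648  0.0509] [123 128 118]
(235, 210) [ 0.5911 -0.038   0.0199] [80 77 77]
(240, 172) [ 0.5209 -0.0598  0.1279] [ 6  9 13]
```

View pics/crop1.png

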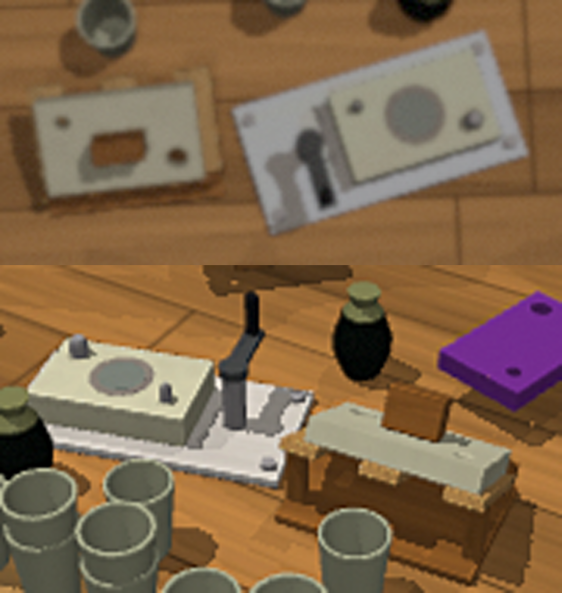

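The crop confirms it: the white slab with the wooden grip has its big hole lower right (crop 177,155) and its small hole upper left (62,122). The fixture's big pin is at (472,120), its small pin at (355,107), and the keeper is open with its knob at (325,200). Next I'll measure accurately by fitting model outlines to depth masks in both views.

```bash
cat >> h.py <<'E'
import cv2
from scipy.optimize import minimize
def pixs(g,P):
    c=(np.c_[P,np.ones(len(P))]@np.linalg.inv(g["world_from_camera"]).T)
    return np.c_[c[:,0]/c[:,2]*g["fx"]+g["cx"],c[:,1]/c[:,2]*g["fy"]+g["cy"]]
def render(g,polys,S=8,box=None):
    u0,v0,u1,v1=box; im=np.zeros(((v1-v0)*S,(u1-u0)*S),np.uint8)
    for P in polys:
        q=(pixs(g,P)-[u0,v0]+.5)*S-.5
        cv2.fillPoly(im,[np.round(q*16).astype(np.int32)],255,shift=4)
    return cv2.resize(im,(u1-u0,v1-v0),interpolation=cv2.INTER_AREA)/255.
def fitrect(g,mask,box,size,R0,c0):
    """rect of given size in plane of R0 (cols x,y,n) at c0; fits in-plane shift + turn"""
    a,b=size[0]/2,size[1]/2; Q=np.array([[a,b,0],[-a,b,0],[-a,-b,0],[a,-b,0]])
    m=mask[box[1]:box[3],box[0]:box[2]].astype(float)
    def pose(p):
        c,s=np.cos(p[2]),np.sin(p[2]); R=R0@np.array([[c,-s,0],[s,c,0],[0,0,1]]); return R,c0+R0[:,0]*p[0]/100+R0[:,1]*p[1]/100
    def f(p):
        R,c=pose(p); return np.abs(render(g,[Q@R.T+c],box=box)-m).sum()
    r=min((minimize(f,p0,method="Nelder-Mead",options=dict(xatol=1e-3,fatol=1e-3,initial_simplex=np.array(p0)+np.array([[0,0,0],[1,0,0],[0,1,0],[0,0,.15]]))) for p0 in([0,0,0],[.5,.5,.1],[-.5,-.5,-.1])),key=lambda r:r.fun)
    return pose(r.x)+(r.fun,m.sum())
E
python3 - <<'E'
from h import *
for n in("top","scene"):
    g=dict(np.load(f"pics/{n}0.npz")); P=cloud(g); x,y,z=np.moveaxis(P,-1,0); print(n)
    F=g["frame"].astype(int); 
    # table bias
    t=(x>.35)&(x<.5)&(y>-.15)&(y<0)&(abs(z)<.01); print("table z",np.nanmedian(z[t]))
    # block top
    reg=(x>.5)&(x<.73)&(y<-.04)&(y>-.25)
    m=reg&(z>.038); 
    c0=np.array([np.nanmean(x[m]),np.nanmean(y[m]),.052])
    pl=P[reg&(abs(z-.052)<.008)]; print("block top z",np.median(pl[:,2]),plane(pl)[1])
    # rack/slab
    reg2=(x>.5)&(x<.7)&(y>.06)&(y<.28)&(z>.03)
    white=reg2&(F[...,2]>F[...,0]*.72)&(F[...,0]>100)
    c,nn,sd=plane(P[white]); print("slab plane",c,nn,np.degrees(np.arccos(nn[2])),sd,white.sum())
    wood=reg2&(F[...,2]<F[...,0]*.6)&(((P-c)@nn)>.012); Q=P[wood]; print("grip pts",len(Q),Q.mean(0) if len(Q) else 0, np.percentile((Q-c)@nn,[5,50,95]))
    # pins
    pin=reg&(z>.062)&(z<.085); k,l,st,cen=cv2.connectedComponentsWithStats(pin.astype(np.uint8))
    for i in range(1,k): 
        if st[i,4]>2: print("pin?",cen[i],st[i,4],np.nanmean(P[l==i],0))
    kn=(x>.45)&(x<.62)&(y>-.1)&(y<0)&(z>.1); k,l,st,cen=cv2.connectedComponentsWithStats(kn.astype(np.uint8))
    for i in range(1,k): 
        if st[i,4]>2: print("knob?",cen[i],st[i,4],np.nanmean(P[l==i],0),np.nanmax(z[l==i]))
    ka=(x>.45)&(x<.62)&(y>-.1)&(y<0)&(z>.075)&(z<.1); print("arm pts",ka.sum(),np.nanmean(P[ka],0))
    if n=="top":
        th=np.radians(15); R0=np.array([[np.cos(th),-np.sin(th),0],[np.sin(th),np.cos(th),0],[0,0,1]])
        R,c1,e,s=fitrect(g,m&(y<-.075),(270,140,350,200),(.11,.18),R0,c0)
        print("block fit",c1,np.degrees(np.arctan2(R[1,0],R[0,0])),e,s)
E
```

```text
top
table z 0.00029619001528247146
block top z 0.05228077590699387 [-0.001658   -0.00202831  0.99999657]
slab plane [0.59224031 0.17118508 0.0944683 ] [-0.45281854 -0.03487764  0.89092027] 27.010884111314375 0.002492028770278622 1340
grip pts 159 [0.5741023  0.16969093 0.13144225] [0.0207057  0.04392764 0.04995476]
pin? [294.38461538 163.61538462] 13 [ 0.62544206 -0.10229347  0.06953562]
pin? [331.68 167.76] 25 [ 0.60523013 -0.23515334  0.07245921]
knob? [284.70833333 192.20833333] 24 [ 0.51401898 -0.06057933  0.13280235] 0.1457061291792241
arm pts 156 [ 0.5572079 -0.0493533  0.0908779]
block fit [ 0.61499386 -0.16813892  0.052     ] 15.579872888983987 106.7764705882353 1414.0
scene
table z -0.0018878231313114169
block top z 0.05005633697719286 [-2.68896012e-04  1.58605389e-03  9.99998706e-01]
slab plane [0.62247521 0.17830268 0.10089366] [-0.33176922 -0.02729159  0.94296572] 19.444271485244585 0.006037015989363939 837
grip pts 268 [0.58628075 0.17355957 0.12159383] [0.01416591 0.03252822 0.04704921]
pin? [184.55555556 184.37037037] 27 [ 0.61048449 -0.23406429  0.06788878]
pin? [231.8        197.26666667] 15 [ 0.59547605 -0.04619386  0.07373812]
pin? [212.5        199.16666667] 12 [ 0.63010653 -0.10054378  0.06728034]
knob? [240.01818182 173.6       ] 55 [ 0.52166456 -0.05939706  0.12183517] 0.14019656561757554
arm pts 146 [ 0.56198464 -0.04778392  0.08783588]
```

```bash
python3 - <<'E'
from h import *
g=dict(np.load("pics/top0.npz")); P=cloud(g); x,y,z=np.moveaxis(P,-1,0); F=g["frame"].astype(int)
reg2=(x>.5)&(x<.7)&(y>.04)&(y<.29)&(z>.03)
c=np.array([0.59224031,0.17118508,0.0944683]); n=np.array([-0.45281854,-0.03487764,0.89092027])
th=np.radians(4.4);t=np.radians(27.0)
X=np.array([np.cos(th)*np.cos(t),np.sin(th)*np.cos(t),np.sin(t)]); Y=np.array([-np.sin(th),np.cos(th),0]); R0=np.c_[X,Y,np.cross(X,Y)]
d=(P-c)@R0[:,2]
m=(reg2&(d>-.009)).astype(np.uint8); m=cv2.morphologyEx(m,cv2.MORPH_CLOSE,np.ones((5,5),np.uint8))
k,l,st,cen=cv2.connectedComponentsWithStats(m); m=l==1+np.argmax(st[1:,4])
R,c1,e,s=fitrect(g,m,(180,140,262,200),(.11,.18),R0,c)
print("slab top centre",c1,"yaw",np.degrees(np.arctan2(R[1,1],R[0,1]))-90,np.degrees(np.arccos(R[2,2])),e,s)
G=c1+R[:,2]*.026; print("grip from slab",G, "pix",pix(g,G))
q=reg2&(d>.035)&(d<.06); R2,c2,e,s=fitrect(g,q,(200,150,245,190),(.028,.06),R,c+R[:,2]*.045)
print("grip top",c2,np.degrees(np.arctan2(R2[1,1],R2[0,1]))-90,e,s,"-> G",c2-R[:,2]*.019)
# scene view check with grip
gs=dict(np.load("pics/scene0.npz")); Ps=cloud(gs); ds=(Ps-c)@R[:,2]; rs=(Ps[...,0]>.5)&(Ps[...,0]<.7)&(Ps[...,1]>.04)&(Ps[...,1]<.29)
Fs=gs["frame"].astype(int)
w=rs&(abs(ds)<.008)&(Fs[...,2]>Fs[...,0]*.72); print("scene slab plane offset",np.median(ds[w]),w.sum(),"n",plane(Ps[w])[1])
q=rs&(ds>.012)&(ds<.06); L=(Ps[q]-G)@R; print("scene grip extents local",np.percentile(L,[3,50,97],0))
q=reg2&(d>.03)&(d<.06);L=(P[q]-G)@R; print("top grip extents local",np.percentile(L,[3,50,97],0))
# bed yaw
b=(x>.45)&(x<.78)&(y>-.37)&(y<.06)&(F.min(-1)>120)&(z<.025)&(z>.004)
qq=np.argwhere(b)[:,::-1].astype(np.float32); r=cv2.minAreaRect(P[b][:,:2].astype(np.float32)*1000); print("bed",r)
E
```

```text
slab top centre [0.58963924 0.17163327 0.09316441] yaw 4.7431079530821165 26.999999999999996 67.7843137254902 1570.0
grip from slab [0.57787027 0.1707277  0.11633058] pix (np.float64(217.6061698041631), np.float64(176.86141707940578))
grip top [0.57023395 0.16930999 0.13371993] 4.118584559000496 16.823529411764703 144.0 -> G [0.57883434 0.16997176 0.1167908 ]
scene slab plane offset -0.0023458776762267973 480 n [-0.44985328 -0.03806364  0.89229098]
scene grip extents local [[-0.00779216 -0.02782949 -0.01313589]
 [ 0.01163799  0.0026741   0.00370921]
 [ 0.01667895  0.02903752  0.01728635]]
top grip extents local [[-0.01373787 -0.02897804  0.00842743]
 [ 0.00122053 -0.00113278  0.01852396]
 [ 0.01297258  0.02743062  0.02470901]]
bed ((606.2553100585938, -130.7740478515625), (159.5123291015625, 318.87371826171875), 15.62928295135498)
```

Emit:
{"api": "servo_tool", "payload": {
  "moves": [
    {"dp": [0,0,0],"turn": -0.136,"claw": 0.55},
    {"dp": [0,0,0],"turn": -0.136,"claw": 0.55},
    {"dp": [0,0,0],"turn": -0.136,"claw": 0.55},
    {"dp": [0,0,0],"turn": -0.136,"claw": 0.55},
    {"dp": [0,0,0],"turn": -0.136,"claw": 0.55},
    {"dp": [0,0,0],"turn": -0.136,"claw": 0.55},
    {"dp": [0,0,0],"turn": -0.136,"claw": 0.55},
    {"dp": [0,0,0],"turn": -0.136,"claw": 0.55},
    {"dp": [0,0,0],"turn": -0.137,"claw": 0.55},
    {"dp": [0.03,0.015,0],"turn": 0,"claw": 0.55},
    {"dp": [0.04,0.02,0],"turn": 0,"claw": 0.55},
    {"dp": [0.04,0.02,0],"turn": 0,"claw": 0.55}
  ],
  "newtons": 12
}}

```text
clock: 1.3
tool_pos: [0.3135, -0.4773, 0.2915]
tool_rot: [-0.0, 0.68, 0.734, 0.0]
force: [0.7, 0.3, 0.8]
opening: 0.0479
grasp_force: 0.0
```

Emit:
{"api": "servo_tool", "payload": {
  "moves": [
    {"dp": [0.044,0.022,0]},
    {"dp": [0.044,0.022,0]},
    {"dp": [0.044,0.022,0]},
    {"dp": [0.044,0.022,0]},
    {"dp": [0.044,0.022,0]},
    {"dp": [0.044,0.022,0]},
    {"dp": [0.044,0.022,0]},
    {"dp": [0.044,0.022,0]},
    {"dp": [0.044,0.022,0]},
    {"dp": [0.044,0.022,0]},
    {"dp": [0.044,0.022,0]},
    {"dp": [0.044,0.022,0]}
  ]
}}

```text
validation failed for argument at $.mo...
```

Emit:
{"api": "servo_tool", "payload": {
  "moves": [
    {"dp": [0.04,0.02,0]},
    {"dp": [0.036,0.018,0]},
    {"dp": [0.015,0.008,0]},
    {"dp": [0,0,0]}
  ]
}}

```text
validation failed for argument at $.mo...
```

Emit:
{"api": "servo_tool", "payload": {
  "moves": [
    {"dp": [0.044,0.022,0],"turn": 0,"claw": 0.55},
    {"dp": [0.044,0.022,0],"turn": 0,"claw": 0.55},
    {"dp": [0.044,0.022,0],"turn": 0,"claw": 0.55},
    {"dp": [0.044,0.022,0],"turn": 0,"claw": 0.55},
    {"dp": [0.044,0.022,0],"turn": 0,"claw": 0.55},
    {"dp": [0.044,0.022,0],"turn": 0,"claw": 0.55},
    {"dp": [0.044,0.022,0],"turn": 0,"claw": 0.55},
    {"dp": [0.044,0.022,0],"turn": 0,"claw": 0.55},
    {"dp": [0.044,0.022,0],"turn": 0,"claw": 0.55},
    {"dp": [0.044,0.022,0],"turn": 0,"claw": 0.55},
    {"dp": [0.044,0.022,0],"turn": 0,"claw": 0.55},
    {"dp": [0.044,0.022,0],"turn": 0,"claw": 0.55}
  ]
}}

```text
clock: 2.5
tool_pos: [0.5358, 0.07, 0.2922]
tool_rot: [0.0, 0.679, 0.734, -0.0]
force: [0.2, -0.6, 0.0]
opening: 0.0478
grasp_force: 0.0
```

Emit:
{"api": "servo_tool", "payload": {
  "moves": [
    {"dp": [0.04,0.02,0],"turn": 0,"claw": 0.55},
    {"dp": [0.036,0.018,0],"turn": 0,"claw": 0.55},
    {"dp": [0.02,0.01,0],"turn": 0,"claw": 0.55},
    {"dp": [0,0,0],"turn": 0,"claw": 0.55}
  ]
}}

```text
clock: 2.9
tool_pos: [0.5755, 0.1722, 0.2915]
tool_rot: [-0.002, 0.677, 0.736, 0.001]
force: [0.3, 0.2, 0.3]
opening: 0.048
grasp_force: 0.0
```

Emit:
{"api": "servo_tool", "payload": {
  "moves": [
    {"dp": [-0.002,0.001,0.03],"turn": 0,"claw": 0.55},
    {"dp": [0,0,0.03],"turn": 0,"claw": 0.55},
    {"dp": [0,0,0.02],"turn": 0,"claw": 0.55},
    {"dp": [0,0,0.015],"turn": 0,"claw": 0.55},
    {"dp": [0,0,0.008],"turn": 0,"claw": 0.55},
    {"dp": [0,0,0.005],"turn": 0,"claw": 0.55},
    {"dp": [0,0,0],"turn": 0,"claw": 0.55}
  ]
}}

```text
clock: 3.6
tool_pos: [0.5772, 0.1657, 0.1843]
tool_rot: [0.0, 0.679, 0.734, -0.0]
force: [-0.6, -0.7, 0.4]
opening: 0.0476
grasp_force: 0.0
```

```bash
python3 - <<'E'
from bench import env
import numpy as np, cv2
s=env.sense(); print(s["tool_pos"],s["force"],s["torque"],s["opening"])
g=env.grab_frame("scene"); np.savez("pics/scene1.npz",**g)
cv2.imwrite("pics/c2.png",cv2.resize(g["frame"][150:270,220:360,::-1],None,fx=4.5,fy=4.5,interpolation=cv2.INTER_CUBIC))
E
```

```text
[0.57720378 0.16570933 0.18428746] [-0.57187992 -0.68608965  0.44304842] [-0.00434005 -0.12962491  0.03379273] 0.04759622255280074
```

View pics/c2.png

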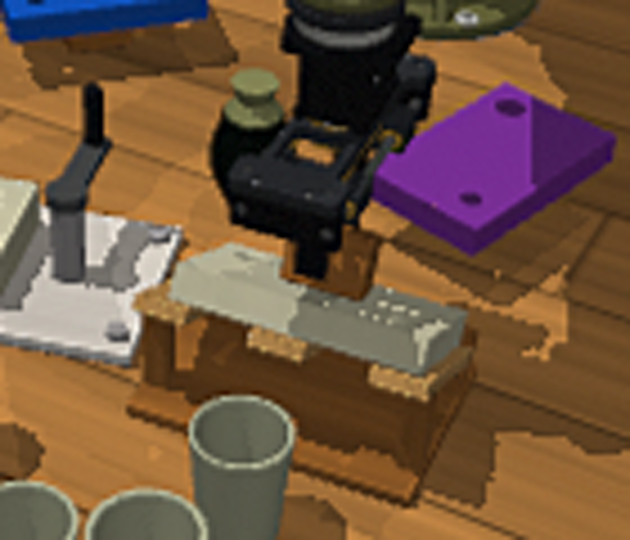

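The picture shows the finger at (320,240) straddling the wooden bar and clear of the slab, about 4.5 mm off its middle in y. I'll correct that and close gently.

Emit:
{"api": "servo_tool", "payload": {
  "moves": [
    {"dp": [0.0045,0,0],"turn": 0,"claw": 0.55},
    {"dp": [0,0,0],"turn": 0,"claw": 0.5},
    {"dp": [0,0,0],"turn": 0,"claw": 0.45},
    {"dp": [0,0,0],"turn": 0,"claw": 0.42},
    {"dp": [0,0,0],"turn": 0,"claw": 0.38}
  ],
  "newtons": 12
}}

```text
clock: 4.15
tool_pos: [0.5748, 0.1709, 0.1844]
tool_rot: [-0.001, 0.679, 0.734, -0.002]
force: [-8.5, -0.4, 6.3]
opening: 0.0361
grasp_force: 11.3
```

Emit:
{"api": "servo_tool", "payload": {
  "moves": [
    {"dp": [0,0,-0.005],"turn": 0,"claw": 0.3},
    {"dp": [0,0,-0.006],"turn": 0,"claw": 0.3},
    {"dp": [0,0,-0.006],"turn": 0,"claw": 0.3},
    {"dp": [0,0,-0.006],"turn": 0,"claw": 0.3}
  ],
  "newtons": 15
}}

```text
clock: 4.55
tool_pos: [0.5771, 0.1698, 0.2075]
tool_rot: [0.0, 0.679, 0.734, -0.0]
force: [0.8, -0.8, -4.0]
opening: 0.0291
grasp_force: 14.2
```

Emit:
{"api": "servo_tool", "payload": {
  "moves": [
    {"dp": [0,0.003,-0.008],"turn": 0,"claw": 0.2},
    {"dp": [0,0.003,-0.01],"turn": 0,"claw": 0.2},
    {"dp": [0,0.003,-0.015],"turn": 0,"claw": 0.2},
    {"dp": [0,0,-0.025],"turn": 0,"claw": 0.2},
    {"dp": [0,0,-0.025],"turn": 0,"claw": 0.2},
    {"dp": [0,0,-0.01],"turn": 0,"claw": 0.2},
    {"dp": [0,0,0],"turn": 0,"claw": 0.2}
  ],
  "newtons": 35
}}

```text
clock: 5.25
tool_pos: [0.5866, 0.1717, 0.3024]
tool_rot: [0.001, 0.679, 0.734, 0.002]
force: [0.1, -0.0, -5.0]
opening: 0.0286
grasp_force: 33.8
```

```bash
python3 - <<'E'
from h import *
from bench import env
s=env.sense(); print(s["tool_pos"],s["tool_rot"],s["force"],s["torque"],s["opening"],s["joint_positions"])
T=s["tool_pos"]
for n in ("top","scene"):
    g=env.grab_frame(n); np.savez(f"pics/{n}2.npz",**g); P=cloud(g); x,y,z=np.moveaxis(P,-1,0); F=g["frame"].astype(int)
    m=(abs(x-T[0])<.08)&(abs(y-T[1])<.12)&(z>T[2]-.16)&(z<T[2]-.06)&(F[...,2]>F[...,0]*.72)&(F[...,0]>60)
    c,nn,sd=plane(P[m]); print(n,m.sum(),c-T,nn,sd)
cv2.imwrite("pics/c3.png",cv2.resize(g["frame"][100:270,200:360,::-1],None,fx=3.5,fy=3.5,interpolation=cv2.INTER_CUBIC))
E
```

```text
[0.58661971 0.17168213 0.30240962] [0.00110455 0.67899618 0.7341393  0.00156528] [ 0.09248218 -0.03511523 -4.95095736] [ 0.02525076 -0.06179298 -0.02263778] 0.02859393714108813 [ 0.37278653  0.34741076 -0.88175184  1.51742006  0.27094803  1.40038563
 -0.4466349 ]
top 466 [ 0.0112371  -0.02886978 -0.10031419] [-0.15082145 -0.01726493  0.98841024] 0.002157573699332951
scene 1322 [ 0.02224639  0.00750291 -0.10292544] [-0.12222319 -0.00997055  0.99245256] 0.0023961170266266515
```

View pics/c3.png

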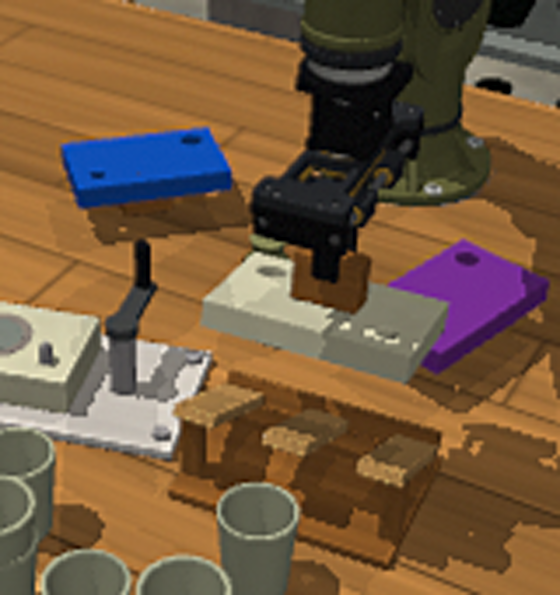

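The picture shows the slab lifted, but the plane fit says it is still tilted about 8° in a shallow grip: the fingertips cover only about 10 mm of the bar. I'll set it flat on free table, which levels it, and regrasp deeper. First I'll find a free spot.

```bash
python3 - <<'E'
from h import *
H=np.full((100,200),0.)   # x 0..1, y -1..1 cm grid
for n in("top","scene"):
    P=cloud(np.load(f"pics/{n}0.npz")).reshape(-1,3); P=P[np.isfinite(P).all(1)&(P[:,2]>.012)&(P[:,2]<.25)]
    i=(P[:,0]*100).astype(int); j=((P[:,1]+1)*100).astype(int); k=(i>=0)&(i<100)&(j>=0)&(j<200); np.maximum.at(H,(i[k],j[k]),P[k,2])
g=np.load("pics/top0.npz")
O=(H>0).astype(np.float32)
# clear of all in slab rect+3cm margin: x±8.5, y±12
res=[]
for i in range(42,80):
    for j in range(40,160):
        r=np.hypot(i/100,(j-100)/100)
        if .47<r<.83:
            s=O[i-9:i+10,j-12:j+13].sum()
            res.append((s,np.hypot(i/100-.6,(j-100)/100+.17),i/100,(j-100)/100))
res.sort(); print(res[:12])
E
```

```text
[(np.float32(1.0), np.float64(0.26627053911388693), 0.45, -0.39), (np.float32(1.0), np.float64(0.27202941017470883), 0.44, -0.39), (np.float32(1.0), np.float64(0.2745906043549196), 0.45, -0.4), (np.float32(1.0), np.float64(0.28017851452243797), 0.44, -0.4), (np.float32(1.0), np.float64(0.28301943396169804), 0.45, -0.41), (np.float32(1.0), np.float64(0.2884441020371191), 0.44, -0.41), (np.float32(1.0), np.float64(0.291547594742265), 0.45, -0.42), (np.float32(1.0), np.float64(0.2941088233970548), 0.43, -0.41), (np.float32(1.0), np.float64(0.29681644159311654), 0.44, -0.42), (np.float32(1.0), np.float64(0.3), 0.42, -0.41), (np.float32(1.0), np.float64(0.30232432915661944), 0.43, -0.42), (np.float32(1.0), np.float64(0.3080584360149872), 0.42, -0.42)]
```

Emit:
{"api": "servo_tool", "payload": {
  "moves": [
    {"dp": [-0.01,-0.003,-0.02],"turn": 0,"claw": 0.2},
    {"dp": [-0.03,-0.01,-0.01],"turn": 0,"claw": 0.2},
    {"dp": [-0.04,-0.013,0],"turn": 0,"claw": 0.2},
    {"dp": [-0.04,-0.013,0],"turn": 0,"claw": 0.2},
    {"dp": [-0.04,-0.013,0],"turn": 0,"claw": 0.2},
    {"dp": [-0.04,-0.013,0],"turn": 0,"claw": 0.2},
    {"dp": [-0.04,-0.013,0],"turn": 0,"claw": 0.2},
    {"dp": [-0.04,-0.013,0],"turn": 0,"claw": 0.2},
    {"dp": [-0.04,-0.013,0],"turn": 0,"claw": 0.2},
    {"dp": [-0.04,-0.013,0],"turn": 0,"claw": 0.2},
    {"dp": [-0.04,-0.013,0],"turn": 0,"claw": 0.2},
    {"dp": [-0.04,-0.013,0],"turn": 0,"claw": 0.2}
  ]
}}

```text
clock: 6.55
tool_pos: [0.4761, -0.28, 0.3286]
tool_rot: [-0.001, 0.679, 0.734, -0.0]
force: [1.2, 0.2, -4.2]
opening: 0.0284
grasp_force: 33.8
```

Emit:
{"api": "servo_tool", "payload": {
  "moves": [
    {"dp": [-0.04,-0.013,0],"turn": 0,"claw": 0.2},
    {"dp": [-0.04,-0.013,0],"turn": 0,"claw": 0.2},
    {"dp": [-0.03,-0.012,0.02],"turn": 0,"claw": 0.2},
    {"dp": [-0.01,-0.003,0.03],"turn": 0,"claw": 0.2},
    {"dp": [0,0,0.03],"turn": 0,"claw": 0.2},
    {"dp": [0,0,0.03],"turn": 0,"claw": 0.2},
    {"dp": [0,0,0.03],"turn": 0,"claw": 0.2},
    {"dp": [0,0,0.02],"turn": 0,"claw": 0.2},
    {"dp": [0,0,0.01],"turn": 0,"claw": 0.2},
    {"dp": [0,0,0],"turn": 0,"claw": 0.2}
  ]
}}

```text
clock: 7.55
tool_pos: [0.4447, -0.4006, 0.1577]
tool_rot: [-0.002, 0.679, 0.734, 0.0]
force: [-0.5, 0.3, -5.0]
opening: 0.0284
grasp_force: 33.8
```

Emit:
{"api": "servo_tool", "payload": {
  "moves": [
    {"dp": [0,0,0.006],"turn": 0,"claw": 0.2},
    {"dp": [0,0,0.006],"turn": 0,"claw": 0.2},
    {"dp": [0,0,0.004],"turn": 0,"claw": 0.2},
    {"dp": [0,0,0.003],"turn": 0,"claw": 0.2}
  ],
  "newtons": 12
}}

```text
clock: 7.95
tool_pos: [0.446, -0.4016, 0.1413]
tool_rot: [0.0, 0.679, 0.734, -0.0]
force: [0.1, -0.4, -4.8]
opening: 0.0287
grasp_force: 11.8
```

Emit:
{"api": "servo_tool", "payload": {
  "moves": [
    {"dp": [0,0,0.003],"turn": 0,"claw": 0.2},
    {"dp": [0,0,0.003],"turn": 0,"claw": 0.2}
  ]
}}

```text
clock: 8.15
tool_pos: [0.446, -0.4016, 0.1353]
tool_rot: [0.0, 0.679, 0.734, -0.0]
force: [0.9, 0.8, -5.9]
opening: 0.0282
grasp_force: 11.8
```

Emit:
{"api": "servo_tool", "payload": {
  "moves": [
    {"dp": [0,0,0.003],"turn": 0,"claw": 0.2},
    {"dp": [0,0,0.003],"turn": 0,"claw": 0.2}
  ]
}}

```text
clock: 8.35
tool_pos: [0.4468, -0.4015, 0.1297]
tool_rot: [0.001, 0.679, 0.734, 0.0]
force: [1.8, 0.7, 0.9]
opening: 0.028
grasp_force: 11.8
```

Emit:
{"api": "servo_tool", "payload": {
  "moves": [
    {"dp": [0,0,0.003],"turn": 0,"claw": 0.2},
    {"dp": [0,0,0.002],"turn": 0,"claw": 0.2}
  ]
}}

```text
clock: 8.55
tool_pos: [0.4483, -0.4017, 0.1264]
tool_rot: [0.002, 0.679, 0.734, 0.001]
force: [0.6, 4.0, 14.9]
opening: 0.0279
grasp_force: 12.0
```

Emit:
{"api": "servo_tool", "payload": {
  "moves": [
    {"dp": [0,0,0],"turn": 0,"claw": 0.4},
    {"dp": [0,0,0],"turn": 0,"claw": 0.5},
    {"dp": [0,0,0],"turn": 0,"claw": 0.5},
    {"dp": [0,0,0.008],"turn": 0,"claw": 0.5},
    {"dp": [0,0,0.008],"turn": 0,"claw": 0.5},
    {"dp": [0,0,0.005],"turn": 0,"claw": 0.5},
    {"dp": [0,0,0.003],"turn": 0,"claw": 0.5},
    {"dp": [0,0,0],"turn": 0,"claw": 0.5}
  ]
}}

```text
clock: 9.35
tool_pos: [0.4456, -0.4012, 0.0994]
tool_rot: [-0.001, 0.679, 0.734, 0.0]
force: [0.8, 0.6, -0.2]
opening: 0.0438
grasp_force: 0.0
```

```bash
python3 - <<'E'
from h import *
from bench import env
s=env.sense(); T=s["tool_pos"]; print(T,s["tool_rot"],s["force"],s["torque"],s["opening"])
for n in ("top","scene"):
    g=env.grab_frame(n); np.savez(f"pics/{n}3.npz",**g); P=cloud(g); x,y,z=np.moveaxis(P,-1,0); F=g["frame"].astype(int)
    m=(abs(x-T[0])<.08)&(abs(y-T[1])<.12)&(abs(z-.025)<.012)&(F[...,2]>F[...,0]*.72)&(F[...,0]>60)
    c,nn,sd=plane(P[m]); print(n,m.sum(),c-T,nn,sd)
    L=P[m]; f=2*np.arctan2(s["tool_rot"][2],s["tool_rot"][1]); X=np.array([np.cos(f),np.sin(f)]); Y=np.array([np.sin(f),-np.cos(f)])
    d=(L-T)[:,:2]; print("extent tool x",np.percentile(d@X,[1,99]),"tool y",np.percentile(d@Y,[1,99]))
E
```

```text
[ 0.4456046  -0.40123     0.09941411] [-6.70011721e-04  6.78972664e-01  7.34163246e-01  3.77716160e-05] [ 0.76986946  0.57773302 -0.18141879] [ 0.00673255 -0.12402967 -0.00576483] 0.043802709544429774
top 575 [-0.00343029  0.05377864 -0.0741438 ] [-0.0020344  -0.0159157   0.99987127] 0.0028756539203200005
extent tool x [0.01239387 0.08961481] tool y [-0.05043295  0.0555679 ]
scene 552 [ 0.01785108  0.01464782 -0.07697058] [6.87634094e-03 2.55327855e-04 9.99976325e-01] 0.0016113498295044894
extent tool x [-0.08799822  0.08975524] tool y [-0.04829688  0.06269052]
```

The slab now lies flat, centred under the tool. I'll grip deep and lift.

Emit:
{"api": "servo_tool", "payload": {
  "moves": [
    {"dp": [0,0,-0.001],"turn": 0,"claw": 0.4},
    {"dp": [0,0,0],"turn": 0,"claw": 0.3},
    {"dp": [0,0,0],"turn": 0,"claw": 0.2},
    {"dp": [0,0,0],"turn": 0,"claw": 0.2},
    {"dp": [0,0,-0.005],"turn": 0,"claw": 0.2},
    {"dp": [0,0,-0.02],"turn": 0,"claw": 0.2},
    {"dp": [0,0,-0.03],"turn": 0,"claw": 0.2},
    {"dp": [0,0,-0.04],"turn": 0,"claw": 0.2},
    {"dp": [0,0,-0.04],"turn": 0,"claw": 0.2},
    {"dp": [0,0,-0.04],"turn": 0,"claw": 0.2},
    {"dp": [0,0,-0.02],"turn": 0,"claw": 0.2},
    {"dp": [0,0,0],"turn": 0,"claw": 0.2}
  ],
  "newtons": 40
}}

```text
clock: 10.65
tool_pos: [0.4466, -0.4021, 0.2993]
tool_rot: [0.002, 0.679, 0.734, -0.0]
force: [1.0, 0.0, -4.9]
opening: 0.0279
grasp_force: 40.0
```

Emit:
{"api": "servo_tool", "payload": {
  "moves": [
    {"dp": [0.02,0.017,0],"turn": 0,"claw": 0.2},
    {"dp": [0.03,0.025,0],"turn": 0,"claw": 0.2},
    {"dp": [0.03,0.025,0],"turn": 0,"claw": 0.2},
    {"dp": [0.03,0.025,0],"turn": 0,"claw": 0.2},
    {"dp": [0.03,0.025,0],"turn": 0,"claw": 0.2},
    {"dp": [0.03,0.025,0],"turn": 0,"claw": 0.2},
    {"dp": [0.03,0.025,0],"turn": 0,"claw": 0.2},
    {"dp": [0.02,0.0185,0],"turn": 0,"claw": 0.2},
    {"dp": [0,0,0],"turn": -0.1,"claw": 0.2},
    {"dp": [0,0,0],"turn": -0.095,"claw": 0.2},
    {"dp": [0,0,0],"turn": 0,"claw": 0.2}
  ]
}}

```text
clock: 11.75
tool_pos: [0.6125, -0.1675, 0.2931]
tool_rot: [-0.002, 0.604, 0.797, -0.001]
force: [-0.4, -1.1, -6.2]
opening: 0.0276
grasp_force: 40.0
```

```bash
cat > meas.py <<'E'
from h import *
from bench import env
import sys
tag=sys.argv[1]
s=env.sense(); T=s["tool_pos"]; f=2*np.arctan2(s["tool_rot"][2],s["tool_rot"][1]); print("TCP",T,"yaw",np.degrees(f)-90,s["force"],s["opening"])
zt=T[2]-.1015+.025  # slab top
for n in ("top","scene"):
    g=env.grab_frame(n); np.savez(f"pics/{n}{tag}.npz",**g); P=cloud(g); x,y,z=np.moveaxis(P,-1,0); F=g["frame"].astype(int)
    m=(abs(x-T[0])<.1)&(abs(y-T[1])<.13)&(abs(z-zt)<.012)&(F[...,2]>F[...,0]*.72)&(F[...,0]>60)
    c,nn,sd=plane(P[m]); Y=np.array([-np.cos(f),-np.sin(f),0])
    print(n,m.sum(),"n",nn,"z at TCP rel", c[2]-T[2]-((T-c)[:2]@nn[:2])/nn[2])
E
python3 meas.py 4
python3 - <<'E'
from h import *
g=np.load("pics/top4.npz"); s=np.load("pics/scene4.npz")
a=cv2.resize(g["frame"][105:215,230:370,::-1],None,fx=4,fy=4,interpolation=cv2.INTER_CUBIC); b=cv2.resize(s["frame"][90:240,130:290,::-1],None,fx=2.9,fy=2.9,interpolation=cv2.INTER_CUBIC)
h=440; im=np.hstack([cv2.resize(a,(int(a.shape[1]*h/a.shape[0]),h)),cv2.resize(b,(int(b.shape[1]*h/b.shape[0]),h))]); im=cv2.resize(im,None,fx=.75,fy=.75); print(im.shape); cv2.imwrite("pics/c4.png",im)
E
```

```text
TCP [ 0.612522   -0.16749574  0.29309054] yaw 15.696286732366246 [-0.40549102 -1.1127917  -6.20720206] 0.02764092188218892
top 676 n [5.04415381e-05 5.72716835e-03 9.99983598e-01] z at TCP rel -0.07600022538736893
scene 893 n [ 0.00224629 -0.00269363  0.99999385] z at TCP rel -0.07840662337360098
(330, 772, 3)
```

View pics/c4.png

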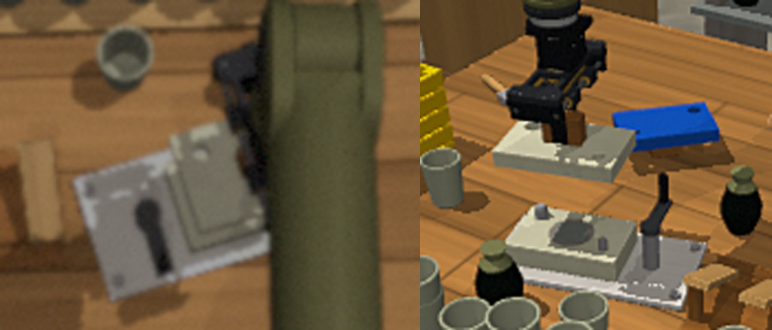

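The picture shows the slab hanging level at scene-crop (565,150), directly above the lower half at (570,240), with the keeper open and clear. Now I'll fit slab and block with identical rules in each camera, so calibration bias cancels.

```bash
cat > fit.py <<'E'
from h import *
def facefit(g,c0,yaw,tol=.007):
    P=cloud(g); x,y,z=np.moveaxis(P,-1,0); F=g["frame"].astype(float)
    th=np.radians(yaw); R0=np.array([[np.cos(th),-np.sin(th),0],[np.sin(th),np.cos(th),0],[0,0,1]])
    L=(P-c0)@R0; inn=(abs(L[...,0])<.045)&(abs(L[...,1])<.08)&(abs(L[...,2])<.012)
    zt=np.median(z[inn]); c0=np.array([c0[0],c0[1],zt]); lz=z-zt
    m=np.nan_to_num(abs(lz),nan=9)<tol
    near=(abs(L[...,0])<.09)&(abs(L[...,1])<.125)
    white=(F[...,2]>.68*F[...,0])
    ign=(lz>tol)|np.isnan(lz)|(~white&(lz>-.03)&(lz<tol))
    ign=cv2.dilate(((lz>tol)|np.isnan(lz)).astype(np.uint8),np.ones((3,3)))>0
    ign|=(F.max(-1)<45)
    m&=near&white
    q=pixs(g,c0+np.array([[a,b,0] for a in(-.09,.09) for b in(-.12,.12)])@R0.T); box=(*np.floor(q.min(0)).astype(int),*np.ceil(q.max(0)).astype(int))
    sl=np.s_[box[1]:box[3],box[0]:box[2]]; M=m[sl].astype(float); W=(~ign[sl]).astype(float)
    Q=np.array([[.055,.09,0],[-.055,.09,0],[-.055,-.09,0],[.055,-.09,0]])
    def pose(p):
        c,s=np.cos(p[2]),np.sin(p[2]); return R0@np.array([[c,-s,0],[s,c,0],[0,0,1]]),c0+R0@np.array([p[0]/100,p[1]/100,0])
    def f(p):
        R,c=pose(p); return (W*(render(g,[Q@R.T+c],box=box)-M)**2).sum()
    best=None
    for p0 in([0,0,0],[.4,.4,.05],[-.4,-.4,-.05],[.4,-.4,.05],[-.4,.4,-.05]):
        r=minimize(f,p0,method="Nelder-Mead",options=dict(xatol=1e-4,fatol=1e-4,initial_simplex=np.array(p0)+np.array([[0,0,0],[.6,0,0],[0,.6,0],[0,0,.1]])))
        if best is None or r.fun<best.fun: best=r
    R,c=pose(best.x); return c,np.degrees(np.arctan2(R[1,0],R[0,0])),best.fun,M.sum(),(W==0).sum()
E
python3 - <<'E'
from fit import *
for n in("top","scene"):
    b=facefit(dict(np.load(f"pics/{n}0.npz")),np.array([.615,-.168,.052]),15.6)
    s=facefit(dict(np.load(f"pics/{n}4.npz")),np.array([.6125,-.1675,.2165]),15.6)
    print(n,"block",b); print(n,"slab",s); print("block-slab",(b[0]-s[0]),b[1]-s[1])
E
```

```text
top block (array([ 0.61544207, -0.16867291,  0.05244944]), np.float64(15.555771471379842), np.float64(43.54778931180316), np.float64(1363.0), np.int64(687))
top slab (array([ 0.61212432, -0.16754693,  0.21702932]), np.float64(15.996743101462386), np.float64(30.79061899269512), np.float64(657.0), np.int64(3843))
block-slab [ 0.00331774 -0.00112598 -0.16457988] -0.4409716300825437
scene block (array([ 0.62145316, -0.16650966,  0.05020188]), np.float64(15.777918483997178), np.float64(40.3364244521338), np.float64(1028.0), np.int64(815))
scene slab (array([ 0.6206843 , -0.1639633 ,  0.21489598]), np.float64(16.071878487035715), np.float64(54.66336024605921), np.float64(835.0), np.int64(697))
block-slab [ 0.00076887 -0.00254636 -0.1646941 ] -0.29396000303853675
```

Emit:
{"api": "servo_tool", "payload": {
  "moves": [
    {"dp": [-0.0017,0.0025,0.02],"turn": 0.004,"claw": 0.2},
    {"dp": [0,0,0.025],"turn": 0,"claw": 0.2},
    {"dp": [0,0,0.025],"turn": 0,"claw": 0.2},
    {"dp": [0,0,0.02],"turn": 0,"claw": 0.2},
    {"dp": [0,0,0.01],"turn": 0,"claw": 0.2},
    {"dp": [0,0,0],"turn": 0,"claw": 0.2},
    {"dp": [0,0,0],"turn": 0,"claw": 0.2},
    {"dp": [0,0,0],"turn": 0,"claw": 0.2},
    {"dp": [0,0,0],"turn": 0,"claw": 0.2},
    {"dp": [0,0,0],"turn": 0,"claw": 0.2}
  ]
}}

```text
clock: 12.85
tool_pos: [0.617, -0.1688, 0.1971]
tool_rot: [0.001, 0.606, 0.795, 0.0]
force: [0.3, 0.5, -4.9]
opening: 0.0274
grasp_force: 40.0
```

```bash
python3 meas.py 5; python3 - <<'E'
from fit import *
for n,bz in(("top",.1175),("scene",.1175)):
    s=facefit(dict(np.load(f"pics/{n}5.npz")),np.array([.615,-.1685,bz]),15.6)
    b=facefit(dict(np.load(f"pics/{n}0.npz")),np.array([.615,-.168,.052]),15.6)
    print(n,"slab",s,"block-slab",b[0]-s[0],b[1]-s[1])
E
```

```text
TCP [ 0.61695187 -0.16879734  0.19712477] yaw 15.400042975860131 [ 0.34601691  0.48990905 -4.88370292] 0.027376174675157756
top 581 n [ 0.00607745 -0.00334564  0.99997594] z at TCP rel -0.07711651442602388
scene 839 n [1.16256926e-03 3.04173739e-04 9.99999278e-01] z at TCP rel -0.07906179179514863
top slab (array([ 0.6165831 , -0.1692807 ,  0.11996687]), np.float64(15.411272172444052), np.float64(20.216516724336792), np.float64(568.0), np.int64(3429)) block-slab [-0.00114103  0.0006078  -0.06751743] 0.1444992989357896
scene slab (array([ 0.62489024, -0.16683612,  0.11812518]), np.float64(17.29922218226207), np.float64(42.597493271818536), np.float64(804.0), np.int64(836)) block-slab [-0.00343708  0.00032646 -0.0679233 ] -1.5213036982648926
```

Emit:
{"api": "servo_tool", "payload": {
  "moves": [
    {"dp": [0.0009,-0.0013,0.006],"turn": 0,"claw": 0.2},
    {"dp": [0,0,0.006],"turn": 0,"claw": 0.2},
    {"dp": [0,0,0.005],"turn": 0,"claw": 0.2},
    {"dp": [0,0,0.003],"turn": 0,"claw": 0.2},
    {"dp": [0,0,0],"turn": 0,"claw": 0.2},
    {"dp": [0,0,0],"turn": 0,"claw": 0.2}
  ]
}}

```text
clock: 13.55
tool_pos: [0.6152, -0.1681, 0.1762]
tool_rot: [-0.0, 0.606, 0.796, 0.0]
force: [0.6, -0.3, -4.8]
opening: 0.0278
grasp_force: 40.0
```

```bash
python3 meas.py 6; python3 - <<'E'
from fit import *
for n in("top","scene"):
    s=facefit(dict(np.load(f"pics/{n}6.npz")),np.array([.615,-.1685,.1]),15.6)
    b=facefit(dict(np.load(f"pics/{n}0.npz")),np.array([.615,-.168,.052]),15.6)
    print(n,"slab",s[:3],"block-slab",b[0]-s[0],b[1]-s[1])
g=np.load("pics/top6.npz"); cv2.imwrite("pics/c6.png",cv2.resize(g["frame"][135:205,260:350,::-1],None,fx=8,fy=8,interpolation=cv2.INTER_CUBIC))
E
```

```text
TCP [ 0.61516499 -0.1681453   0.17619096] yaw 15.414896923314728 [ 0.6205842 -0.2634975 -4.7804005] 0.027800388527086092
top 590 n [-0.01401967  0.0225415   0.9996476 ] z at TCP rel -0.07506698556129145
scene 837 n [ 0.00118041 -0.00142207  0.99999829] z at TCP rel -0.07867582941061035
top slab (array([ 0.61538756, -0.16821676,  0.0997744 ]), np.float64(15.911289412880373), np.float64(33.075632449058055)) block-slab [ 5.45014750e-05 -4.56145234e-04 -4.73249588e-02] -0.3555179415005316
scene slab (array([ 0.62233213, -0.16547487,  0.09785904]), np.float64(16.91534823443457), np.float64(34.49528642829681)) block-slab [-0.00087896 -0.00103479 -0.04765716] -1.1374297504373931
```

View pics/c6.png

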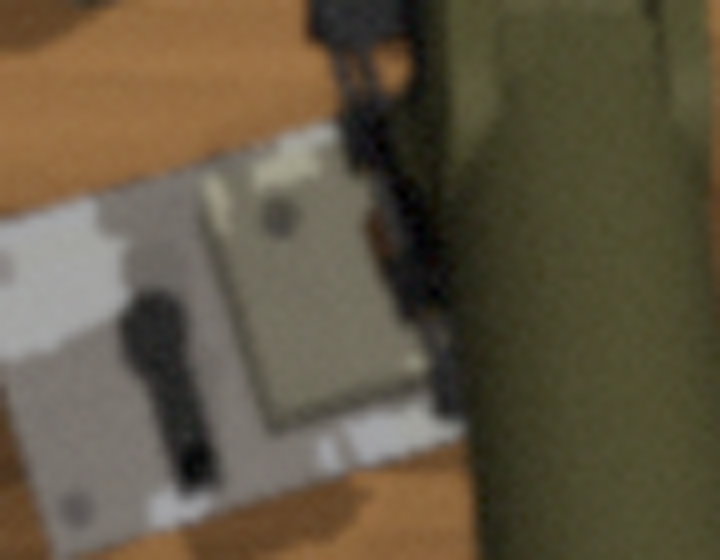

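The picture shows the small pin sitting inside the small hole at (280,215), and the fits agree within about 0.7 mm. I'll lower slowly and watch the force.

Emit:
{"api": "servo_tool", "payload": {
  "moves": [
    {"dp": [-0.0005,0,0.002],"turn": 0,"claw": 0.2},
    {"dp": [0,0,0.002],"turn": 0,"claw": 0.2},
    {"dp": [0,0,0.002],"turn": 0,"claw": 0.2}
  ]
}}

```text
clock: 13.95
tool_pos: [0.6152, -0.1687, 0.1701]
tool_rot: [0.0, 0.606, 0.796, -0.0]
force: [0.8, 0.6, -4.8]
opening: 0.0278
grasp_force: 40.0
```

Emit:
{"api": "servo_tool", "payload": {
  "moves": [
    {"dp": [0,0,0.002],"turn": 0,"claw": 0.2},
    {"dp": [0,0,0.002],"turn": 0,"claw": 0.2}
  ]
}}

```text
clock: 14.15
tool_pos: [0.6152, -0.1687, 0.166]
tool_rot: [-0.0, 0.606, 0.796, -0.0]
force: [0.2, 0.6, -4.4]
opening: 0.0277
grasp_force: 40.0
```

Emit:
{"api": "servo_tool", "payload": {
  "moves": [
    {"dp": [0,0,0.002],"turn": 0,"claw": 0.2},
    {"dp": [0,0,0.002],"turn": 0,"claw": 0.2}
  ]
}}

```text
clock: 14.35
tool_pos: [0.6152, -0.1687, 0.162]
tool_rot: [-0.0, 0.606, 0.796, -0.0]
force: [-0.7, 0.9, -4.6]
opening: 0.0277
grasp_force: 40.0
```

Emit:
{"api": "servo_tool", "payload": {
  "moves": [
    {"dp": [0,0,0.002],"turn": 0,"claw": 0.2},
    {"dp": [0,0,0.002],"turn": 0,"claw": 0.2}
  ]
}}

```text
clock: 14.55
tool_pos: [0.6152, -0.1686, 0.1581]
tool_rot: [0.0, 0.606, 0.796, -0.0]
force: [0.9, 0.2, -5.3]
opening: 0.0277
grasp_force: 40.0
```

Emit:
{"api": "servo_tool", "payload": {
  "moves": [
    {"dp": [0,0,0.001],"turn": 0,"claw": 0.2},
    {"dp": [0,0,0.001],"turn": 0,"claw": 0.2}
  ]
}}

```text
clock: 14.75
tool_pos: [0.6153, -0.1687, 0.1562]
tool_rot: [0.0, 0.606, 0.796, -0.0]
force: [-0.6, 0.3, -4.0]
opening: 0.0272
grasp_force: 40.0
```

Emit:
{"api": "servo_tool", "payload": {
  "moves": [
    {"dp": [0,0,0.001],"turn": 0,"claw": 0.2},
    {"dp": [0,0,0.001],"turn": 0,"claw": 0.2}
  ]
}}

```text
clock: 14.95
tool_pos: [0.6153, -0.1687, 0.1542]
tool_rot: [0.0, 0.606, 0.796, -0.0]
force: [-1.1, -1.2, -4.5]
opening: 0.0282
grasp_force: 40.0
```

Emit:
{"api": "servo_tool", "payload": {
  "moves": [
    {"dp": [0,0,0.001],"turn": 0,"claw": 0.2}
  ]
}}

```text
clock: 15.05
tool_pos: [0.6152, -0.1687, 0.1538]
tool_rot: [0.0, 0.606, 0.796, -0.0]
force: [-3.7, 0.9, 2.7]
opening: 0.0281
grasp_force: 40.0
```

Emit:
{"api": "servo_tool", "payload": {
  "moves": [
    {"dp": [0,0,0.001],"turn": 0,"claw": 0.2}
  ]
}}

```text
clock: 15.15
tool_pos: [0.6153, -0.1686, 0.1537]
tool_rot: [0.0, 0.606, 0.796, -0.0]
force: [-6.2, 0.9, 9.8]
opening: 0.0277
grasp_force: 40.0
```

Emit:
{"api": "servo_tool", "payload": {
  "moves": [
    {"dp": [0,0,0.0005],"turn": 0,"claw": 0.2},
    {"dp": [0,0,0],"turn": 0,"claw": 0.36},
    {"dp": [0,0,0],"turn": 0,"claw": 0.42},
    {"dp": [0,0,0],"turn": 0,"claw": 0.5},
    {"dp": [0,0,0],"turn": 0,"claw": 0.5},
    {"dp": [0,0,-0.01],"turn": 0,"claw": 0.5},
    {"dp": [0,0,-0.02],"turn": 0,"claw": 0.5},
    {"dp": [0,0,-0.04],"turn": 0,"claw": 0.5},
    {"dp": [0,0,-0.04],"turn": 0,"claw": 0.5},
    {"dp": [0,0,-0.03],"turn": 0,"claw": 0.5},
    {"dp": [0,0,0],"turn": 0,"claw": 0.5}
  ],
  "newtons": 10
}}

```text
clock: 16.25
tool_pos: [0.6176, -0.1684, 0.2982]
tool_rot: [0.005, 0.606, 0.796, 0.002]
force: [-0.1, -0.5, 0.0]
opening: 0.0436
grasp_force: 0.0
```

```bash
python3 - <<'E'
from fit import *
from bench import env
s=env.sense(); print(s["tool_pos"],s["tool_rot"],s["force"],s["joint_positions"])
for n in("top","scene"):
    g=env.grab_frame(n); np.savez(f"pics/{n}7.npz",**g)
    P=cloud(g); x,y,z=np.moveaxis(P,-1,0); F=g["frame"].astype(int)
    m=(abs(x-.615)<.075)&(abs(y+.168)<.11)&(abs(z-.077)<.01)&(F[...,2]>F[...,0]*.72); c,nn,sd=plane(P[m]); print(n,"slab top",c,nn,sd)
    q=facefit(g,np.array([.615,-.1685,.077]),15.6); b=facefit(dict(np.load(f"pics/{n}0.npz")),np.array([.615,-.168,.052]),15.6); print("fit",q[:2],b[0]-q[0],b[1]-q[1])
    m=(x>.45)&(x<.62)&(y>-.12)&(y<.02)&(z>.1)&(z<.15)&(F.max(-1)<70); print("knob",m.sum(),np.median(P[m],0),np.percentile(P[m],[3,97],0))
    m=(x>.45)&(x<.64)&(y>-.12)&(y<.02)&(z>.08)&(z<.1)&(F.max(-1)<90); print("arm",m.sum(),np.median(P[m],0),np.percentile(P[m],[3,97],0))
cv2.imwrite("pics/c7.png",cv2.resize(g["frame"][130:240,150:290,::-1],None,fx=4.5,fy=4.5,interpolation=cv2.INTER_CUBIC))
E
```

```text
[ 0.61756555 -0.16843703  0.29818679] [0.00462435 0.60583139 0.79557769 0.0017545 ] [-0.06010299 -0.46455809  0.01383499] [ 0.76609301  0.36901213 -0.70248437  1.45736775  0.24097223  1.3924076
  0.32566731]
top slab top [ 0.60152677 -0.1248287   0.07699533] [-1.36931888e-05  5.78993308e-03  9.99983238e-01] 0.002421457487872576
fit (array([ 0.61463932, -0.16877004,  0.0770733 ]), np.float64(15.356524557119021)) [ 8.02747443e-04  9.71381725e-05 -2.46238581e-02] 0.19924691426082042
knob 20 [ 0.51325226 -0.05865553  0.13739533] [[ 0.50799692 -0.06520409  0.11082203]
 [ 0.52145396 -0.05431658  0.14480373]]
arm 154 [ 0.56104321 -0.05006049  0.09061274] [[ 0.50935413 -0.06705483  0.08424222]
 [ 0.59237379 -0.03241691  0.09659107]]
scene slab top [ 0.62588327 -0.16053897  0.07502433] [-0.0034267  -0.00165419  0.99999276] 0.001335944631286589
fit (array([ 0.62273514, -0.16618848,  0.0750706 ]), np.float64(15.869678072047003)) [-0.00128198 -0.00032118 -0.02486872] -0.09175958804982542
knob 41 [ 0.52144871 -0.05740194  0.1224241 ] [[ 0.51471416 -0.06311107  0.10148177]
 [ 0.52730165 -0.05268319  0.13919411]]
arm 132 [ 0.56238531 -0.04948226  0.08820996] [[ 0.51762674 -0.06581821  0.08165623]
 [ 0.5975744  -0.03111013  0.09722912]]
```

View pics/c7.png

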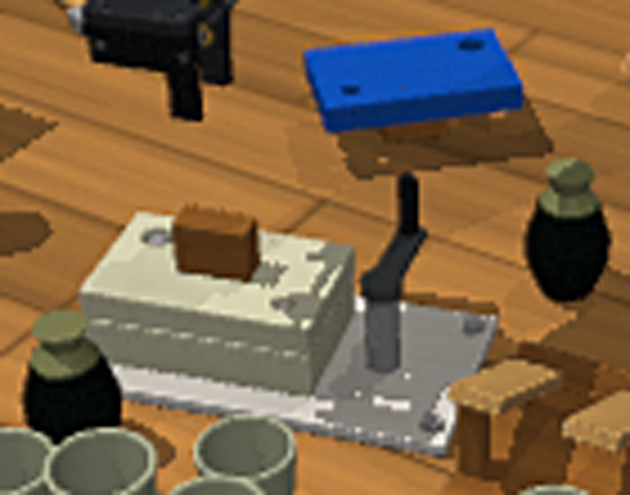

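The picture shows the slab seated flush on the block at (215,300). Its measured top is at 77 mm (52+25) and level, and the hole offsets are about 1 mm. Keeper: pivot about (0.580, -0.043), knob about (0.515, -0.060), angle about 1.59 rad. Next I'll turn the gripper to straddle the knob along its path.

Emit:
{"api": "servo_tool", "payload": {
  "moves": [
    {"dp": [0,0,0],"turn": 0.144,"claw": 0.5},
    {"dp": [0,0,0],"turn": 0.144,"claw": 0.5},
    {"dp": [0,0,0],"turn": 0.144,"claw": 0.5},
    {"dp": [0,0,0],"turn": 0.144,"claw": 0.5},
    {"dp": [0,0,0],"turn": 0.144,"claw": 0.5},
    {"dp": [0,0,0],"turn": 0.144,"claw": 0.5},
    {"dp": [0,0,0],"turn": 0.144,"claw": 0.5},
    {"dp": [0,0,0],"turn": 0.144,"claw": 0.5},
    {"dp": [0,0,0],"turn": 0.144,"claw": 0.5},
    {"dp": [0,0,0],"turn": 0.144,"claw": 0.5},
    {"dp": [0,0,0],"turn": 0.144,"claw": 0.5},
    {"dp": [0,0,0],"turn": 0,"claw": 0.5}
  ]
}}

```text
clock: 17.55
tool_pos: [0.6146, -0.1686, 0.2901]
tool_rot: [-0.0, 0.992, 0.127, -0.001]
force: [0.2, 0.1, -0.5]
opening: 0.0436
grasp_force: 0.0
```

Emit:
{"api": "servo_tool", "payload": {
  "moves": [
    {"dp": [-0.018,-0.032,0],"turn": 0,"claw": 0.5},
    {"dp": [-0.018,-0.033,0],"turn": 0,"claw": 0.5},
    {"dp": [-0.018,-0.033,0],"turn": 0,"claw": 0.5},
    {"dp": [-0.018,-0.033,0],"turn": 0,"claw": 0.5},
    {"dp": [0,0,0],"turn": 0,"claw": 0.5},
    {"dp": [0,0,0],"turn": 0,"claw": 0.5},
    {"dp": [0,0,0],"turn": 0,"claw": 0.5}
  ]
}}

```text
clock: 18.25
tool_pos: [0.5126, -0.0612, 0.2914]
tool_rot: [0.0, 0.992, 0.128, -0.0]
force: [0.2, 0.0, -1.2]
opening: 0.0434
grasp_force: 0.0
```

Emit:
{"api": "servo_tool", "payload": {
  "moves": [
    {"dp": [0.003,0,0.03],"turn": 0,"claw": 0.5},
    {"dp": [0,0,0.03],"turn": 0,"claw": 0.5},
    {"dp": [0,0,0.03],"turn": 0,"claw": 0.5},
    {"dp": [0,0,0.02],"turn": 0,"claw": 0.5},
    {"dp": [0,0,0.008],"turn": 0,"claw": 0.5},
    {"dp": [0,0,0],"turn": 0,"claw": 0.35},
    {"dp": [0,0,0],"turn": 0,"claw": 0.25},
    {"dp": [0,0,0],"turn": 0,"claw": 0.15},
    {"dp": [0,0,0],"turn": 0,"claw": 0.1},
    {"dp": [0,0,0],"turn": 0,"claw": 0.1}
  ],
  "newtons": 6
}}

```text
clock: 19.25
tool_pos: [0.516, -0.0597, 0.1748]
tool_rot: [0.001, 0.992, 0.128, 0.001]
force: [1.0, -0.7, 2.5]
opening: 0.0154
grasp_force: 6.0
```

Knob held (opening 15.4 mm). I'll swing it along the arc.

Emit:
{"api": "servo_tool", "payload": {
  "moves": [
    {"dp": [0.0003,0.0066,0],"turn": -0.1,"claw": 0.1},
    {"dp": [0.0003,0.0066,0],"turn": -0.1,"claw": 0.1},
    {"dp": [0.0003,0.0066,0],"turn": -0.1,"claw": 0.1},
    {"dp": [0.0003,0.0066,0],"turn": -0.1,"claw": 0.1},
    {"dp": [0,0,0],"turn": 0,"claw": 0.1}
  ]
}}

```text
clock: 19.75
tool_pos: [0.5273, -0.084, 0.1747]
tool_rot: [0.001, 0.947, 0.322, 0.0]
force: [-0.9, -0.8, 4.6]
opening: 0.0162
grasp_force: 6.0
```

Emit:
{"api": "servo_tool", "payload": {
  "moves": [
    {"dp": [0.0003,0.0066,0],"turn": -0.1,"claw": 0.1},
    {"dp": [0.0003,0.0066,0],"turn": -0.1,"claw": 0.1},
    {"dp": [0.0003,0.0066,0],"turn": -0.1,"claw": 0.1},
    {"dp": [0.0003,0.0066,0],"turn": -0.1,"claw": 0.1},
    {"dp": [0,0,0],"turn": 0,"claw": 0.1}
  ]
}}

```text
clock: 20.25
tool_pos: [0.547, -0.1017, 0.1746]
tool_rot: [0.001, 0.864, 0.503, -0.0]
force: [-1.2, -3.8, 5.6]
opening: 0.0157
grasp_force: 6.0
```

Emit:
{"api": "servo_tool", "payload": {
  "moves": [
    {"dp": [0.0003,0.0066,0],"turn": -0.1,"claw": 0.1},
    {"dp": [0.0003,0.0066,0],"turn": -0.1,"claw": 0.1},
    {"dp": [0.0003,0.0066,0],"turn": -0.1,"claw": 0.1},
    {"dp": [0.0003,0.0066,0],"turn": -0.1,"claw": 0.1},
    {"dp": [0,0,0],"turn": 0,"claw": 0.1}
  ]
}}

```text
clock: 20.75
tool_pos: [0.5722, -0.1103, 0.1745]
tool_rot: [0.002, 0.748, 0.664, -0.0]
force: [-0.5, -5.4, 4.2]
opening: 0.0156
grasp_force: 6.0
```

Emit:
{"api": "servo_tool", "payload": {
  "moves": [
    {"dp": [0.0003,0.0066,0],"turn": -0.1,"claw": 0.1},
    {"dp": [0.0003,0.0066,0],"turn": -0.1,"claw": 0.1},
    {"dp": [0.0003,0.0066,0],"turn": -0.1,"claw": 0.1},
    {"dp": [0,0,0],"turn": 0,"claw": 0.1}
  ]
}}

```text
clock: 21.15
tool_pos: [0.5923, -0.1098, 0.1745]
tool_rot: [0.002, 0.64, 0.768, -0.0]
force: [2.1, -5.8, 2.9]
opening: 0.0154
grasp_force: 6.0
```

Emit:
{"api": "servo_tool", "payload": {
  "moves": [
    {"dp": [0.0003,0.0066,0],"turn": -0.1,"claw": 0.1},
    {"dp": [0,0,0],"turn": 0,"claw": 0.1}
  ]
}}

```text
clock: 21.35
tool_pos: [0.5988, -0.1082, 0.1744]
tool_rot: [0.002, 0.601, 0.799, -0.0]
force: [2.5, -4.8, 2.6]
opening: 0.0157
grasp_force: 6.0
```

Emit:
{"api": "servo_tool", "payload": {
  "moves": [
    {"dp": [0,0.002,0],"turn": 0,"claw": 0.1},
    {"dp": [0,0,0],"turn": 0,"claw": 0.1}
  ]
}}

```text
clock: 21.55
tool_pos: [0.5992, -0.1081, 0.1743]
tool_rot: [0.001, 0.602, 0.799, -0.002]
force: [-2.1, -5.4, 5.1]
opening: 0.0155
grasp_force: 6.0
```

Emit:
{"api": "servo_tool", "payload": {
  "moves": [
    {"dp": [0,0.002,0],"turn": 0,"claw": 0.1},
    {"dp": [0,0,0],"turn": 0,"claw": 0.1}
  ]
}}

```text
clock: 21.75
tool_pos: [0.5995, -0.1078, 0.174]
tool_rot: [-0.001, 0.602, 0.799, -0.003]
force: [-7.0, -5.4, 7.3]
opening: 0.0161
grasp_force: 6.0
```

Stop reached: a reaction of about 7 N and the knob no longer moves. Release and retreat.

Emit:
{"api": "servo_tool", "payload": {
  "moves": [
    {"dp": [0,0,0],"turn": 0,"claw": 0.3},
    {"dp": [0,0,0],"turn": 0,"claw": 0.5},
    {"dp": [0,0,0],"turn": 0,"claw": 0.5},
    {"dp": [0,-0.002,-0.02],"turn": 0,"claw": 0.5},
    {"dp": [0,0,-0.04],"turn": 0,"claw": 0.5},
    {"dp": [0,0,-0.04],"turn": 0,"claw": 0.5},
    {"dp": [0,0,-0.04],"turn": 0,"claw": 0.5},
    {"dp": [0,-0.04,0],"turn": 0,"claw": 0.5},
    {"dp": [0,-0.04,0],"turn": 0,"claw": 0.5},
    {"dp": [0,-0.04,0],"turn": 0,"claw": 0.5},
    {"dp": [0,0,0],"turn": 0,"claw": 0.5},
    {"dp": [0,0,0],"turn": 0,"claw": 0.5}
  ]
}}

```text
clock: 22.95
tool_pos: [0.4843, -0.1394, 0.314]
tool_rot: [0.001, 0.6, 0.8, -0.0]
force: [0.8, 0.2, 0.4]
opening: 0.0435
grasp_force: 0.0
```

```bash
python3 - <<'E'
from fit import *
from bench import env
s=env.sense(); print(s["tool_pos"],s["force"])
ims=[]
for n in("top","scene"):
    g=env.grab_frame(n); np.savez(f"pics/{n}8.npz",**g)
    P=cloud(g); x,y,z=np.moveaxis(P,-1,0); F=g["frame"].astype(int)
    m=(abs(x-.615)<.075)&(abs(y+.168)<.11)&(abs(z-.077)<.01)&(F[...,2]>F[...,0]*.72); c,nn,sd=plane(P[m]); print(n,"slab top",c,nn,sd)
    q=facefit(g,np.array([.615,-.1685,.077]),15.6); b=facefit(dict(np.load(f"pics/{n}0.npz")),np.array([.615,-.168,.052]),15.6); print("block-slab",b[0]-q[0],b[1]-q[1])
    m=(x>.5)&(x<.65)&(y>-.15)&(y<.02)&(z>.1)&(z<.15)&(F.max(-1)<70); print("knob",m.sum(),np.median(P[m],0))
    c={"top":g["frame"][125:225,230:350],"scene":g["frame"][130:230,150:270]}[n]; ims.append(cv2.resize(c[...,::-1],None,fx=3.3,fy=3.3,interpolation=cv2.INTER_CUBIC))
cv2.imwrite("pics/c8.png",np.hstack(ims))
E
```

```text
[ 0.48426969 -0.13943336  0.31400436] [0.82074536 0.16840464 0.37557631]
top slab top [ 0.63948248 -0.15757955  0.07732669] [0.01050671 0.00584271 0.99992773] 0.002539543127965126
block-slab [ 4.04686832e-04  9.85374973e-05 -2.46438106e-02] 0.19830610758780054
knob 0 [nan nan nan]
scene slab top [ 0.63196324 -0.16582034  0.07492434] [-0.00219922 -0.0034869   0.9999915 ] 0.0015411138246551493
block-slab [-8.51501758e-04  3.79524679e-05 -2.52514327e-02] -0.3179130360570692
knob 52 [ 0.6057373  -0.10641083  0.11688551]
  return _methods._mean(a, axis=axis, dtype=dtype,
  ret = um.true_divide(
```

View pics/c8.png

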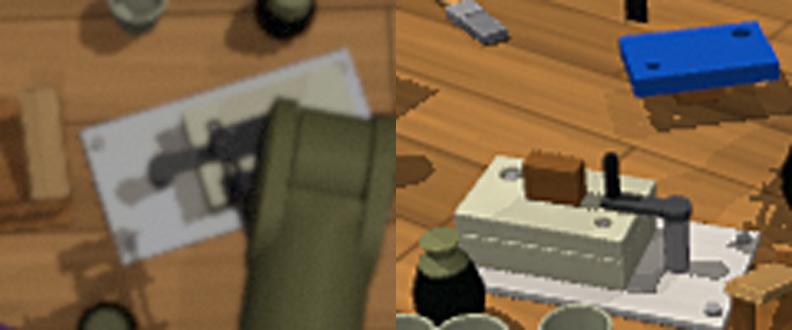

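The picture shows the slab seated flush at right crop (550,230), with the keeper arm across it along the fixture's y axis and its knob at (610,175) beside the grip. Robot clear. Handing in.

```bash
python3 -c "
from bench import env
print(env.job_done())"
```

```text
the job is handed in; nothing more can be done
None
```

I handed the job in at about 23 s of robot time: the upper mould half measures flush and level on both pins, the keeper is closed against its stop, no vase or cup was touched, and the robot is clear; the hand-in returned no verdict.

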